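# Put the glassblower's reamer away in the crowded tool pot

### The arm

A 6-joint arm with a two-finger parallel gripper is mounted at the origin on the work surface. World frame = base frame: x ahead of the robot, y to its left, z up, the work surface at z = 0. Lengths are in m, angles in rad, forces in N, time in s.
With the tool pointing down it reaches from about 0.35 to 0.775 m from the base axis. Payload 5.5 kg.
Tool frame: the origin (TCP) lies at the very end of the fingers, on their centre line; the grasp point (between the pads) lies 19 mm behind it (grip_point_offset is the distance from the TCP to the grasp point, in m); z points along the fingers, y is the direction in which the jaws open and shut (so a half turn about z gives the same grasp; the last joint's range is limited). The gripper opens to 85 mm and grips with 20 to 120 N. Pads are 22 mm wide; open, the fingers measure 114 mm over their backs; the gripper's body (76 mm by 85 mm) begins 54 mm behind the grasp point. The pads swing forward as they close: fully open they stand 13 mm farther back than shut.
Start: joints at [-1.405, 0.313, 0.046, 1.304, 0, 1.431], TCP at [0.173, -0.548, 0.231] pointing down, gripper open.
Joint ranges: [-2.76, 2.76], [-0.86, 1.69], [-1.03, 1.26], [-2.2, 2.34], [-1.47, 1.5], [-3.14, 3.14]. Speed limits (rad/s): [2.57, 2.57, 3.14, 3.14, 3.14, 3.14].

### API

Orientations are given as a unit quaternion [w, x, y, z].
In Python, from workcell import * gives the robot as it stands.
- The arm moves only by the shell command python3 -m crank 'ROWS' [OPENING] [FORCE]. ROWS is a JSON object of lists of equal length, an entry for each row: "travel": the shift along the tool's x, y, z in units of 40 mm (1.0 is 40 mm), a list of three; "turn": the turn about the tool's z in rad. In form: {"travel": [[x, y, z], ...], "turn": [turn, ...]}. A call has 1 to 5 rows; each row is the pose to reach, as a shift and turn from the pose commanded when the call began, along the tool's axes at that moment; what a row does not reach only later rows make up. A row lasts 1/12 s, in which the tool goes at most 41.7 mm and 7.16 degrees, less where a joint would pass 70% of its speed; a pose out of reach is approached as far as the arm can. A call with a gripper value outside its range is refused whole. OPENING is the finger opening in mm, from 0 to 85.4, set as the call begins (- or left out, the last holds). The fingers move at their own pace and stop on an object; FORCE is the grip in N (left out, the last holds). Time passes only in rows, so rows that repeat a pose let the fingers close. It gives the time, the measured TCP pose, the force and the opening at its end, in the units of the state.
- get_state(): the state, without advancing time (a new reading comes with each control period).
- read_camera(name): name is "scene" or "top" or "wrist"; returns a dict with "image" (420x560x3 uint8, red, green, blue), "K" (3x3 intrinsics, pixels), "R" (3x3) and "t" (3): a world point X has camera coordinates R X + t. Camera axes: x right, y down, z forward; pixel columns grow to the right and rows downward; lengths in m; the calibration is good to about 2 mm. The wrist camera is an equidistant fisheye: a pixel r from the principal point sees the ray r / f radians off the axis. A picture is of the moment at which its call begins. There is no depth.
- hand_in(): hands the job in, once; it reports no verdict.
The state is a dict: "clock": time; "joint_pos": joint angles; "qvel": joint speeds; "tau": joint torques, N m; "tcp_pos": TCP position; "orientation": TCP orientation; "wrist_force": force on the tool from outside, world axes, zero at the start; "ft_torque": the same for the moment, N m; "finger_gap": finger opening in m.
Only numpy, scipy, OpenCV 4.12 (cv2) and the standard library are available. Lean on these libraries where they do the work, as an engineer would, in place of code of your own. Each camera call takes 0.05 s, during which the arm holds its last target. There are 200 camera calls.

### The job

On the glassblower's bench, lift the tool with the round black head (not the flat paddle) out of its wooden rest and put it away in the steel pot, its pointed end down, between the two bundles of glass rods, gently easing them aside. Lower it until it stands on the pot's bottom before you let go, do not drop or ram it, and leave the bundles standing in the pot.

Things in the scene. Friction and masses are not known exactly. Their poses are not given: they have to be found in the camera images.
- reamer_mid (a point): Tool with round black head (reamer), 175 mm, 0.1 kg, upright, point down in a 70x70x40 mm wooden block. From the foot: tip 10 mm across, cone to 30 mm across at 30 mm up, cylinder to 75 mm, handle 18 mm across to 175 mm. This point: on its axis, 87.5 mm above the foot; z to the handle's end. Grasp the handle about 55 mm above this point. A flat paddle with the same handle stands in another block 120 to 330 mm off.
- pot: Open rectangular steel pot fixed to the bench, outside 58 mm (its x) by 120 mm (its y) and 65 mm tall, walls and floor 4 mm thick. Origin: centre of its underside, on the bench; z is up. Its y axis runs along its length, from bundle to bundle.
- bundle_a: Banded bundle of seven short glass rods (amber, white, clear), 36 mm across, 88 mm tall, its top edge bevelled from 72 mm up, 0.15 kg, loose, standing on the pot's floor in its +y half. Slides or leans aside under a light push. Origin: centre of its underside; z up along the rods. The gap between the bundles is 14 to 22 mm at first; there is room to push both apart.
- bundle_b: Banded bundle of seven short glass rods (green, clear, white), 36 mm across, 88 mm tall, its top edge bevelled from 72 mm up, 0.15 kg, loose, standing on the pot's floor in its -y half. Slides or leans aside under a light push. Origin: centre of its underside; z up along the rods.
There are look-alikes about, which are no part of the job. What is shaped like the bundle_a but purple or red is not meant. What is shaped like the bundle_b but yellow is not meant.

How it is judged:
By the outcome, as a careful person would: the job done as asked, in the order asked, and still so for the second after the job is handed in, with the robot touching nothing.
It also fails if it takes over 45 s, if anything falls off the work surface, if the arm or the gripper's body presses on something with over 40 N, if the wrist force passes 120 N, or if a joint passes its speed limit or range.

## Working session

There is one attempt and no reset: what is moved stays moved. The work goes in short steps, Python scripts to look and compute and a shell command to move; the robot and the scene stay as the last step left them, time stands still between calls to the robot, and variables do not carry over. Pictures are saved under pics/ and viewed, about 8 in all and at most 12, crops included, and the job is handed in when it is done.

```bash
mkdir -p pics
cat > h.py <<'E'
import numpy as np, cv2
from workcell import *
from scipy.spatial.transform import Rotation as Ro
def shot(n,f):
    c=read_camera(n); cv2.imwrite('pics/'+f+'.png',c['image'][:,:,::-1]); np.savez('pics/'+f+'.npz',**c); return c
def load(f): return dict(np.load('pics/'+f+'.npz'))
def ray(c,u,v,fish=False):
    K=c['K']; x=(u-K[0,2])/K[0,0]; y=(v-K[1,2])/K[1,1]
    if fish:
        r=np.hypot(x,y); d=np.array([x/r*np.sin(r),y/r*np.sin(r),np.cos(r)]) if r>0 else np.array([0,0,1.])
    else: d=np.array([x,y,1.])
    d=c['R'].T@d; return -c['R'].T@c['t'], d/np.linalg.norm(d)
def onz(c,u,v,z,fish=False):
    o,d=ray(c,u,v,fish); return o+d*(z-o[2])/d[2]
def cross(r1,r2):
    (o1,d1),(o2,d2)=r1,r2
    s=np.linalg.lstsq(np.c_[d1,-d2],o2-o1,rcond=None)[0]
    p,q=o1+s[0]*d1,o2+s[1]*d2; return (p+q)/2,np.linalg.norm(p-q)
def proj(c,X):
    p=c['K']@(c['R']@np.asarray(X)+c['t']); return p[:2]/p[2]
E
python3 - <<'E'
from h import *
a=shot('scene','s0');b=shot('top','t0');w=shot('wrist','w0')
for n,c in zip('stw',(a,b,w)): print(n,c['K'][0,0],-c['R'].T@c['t'],c['R'][2])
print(get_state())
E
```

```text
s 389.35650973147 [0.8440027  0.48899872 0.64488331] [-0.39457835 -0.58166104 -0.71132155]
t 437.50712989929167 [0.4500069  0.02162821 0.99208289] [ 0.08256444  0.00322392 -0.99658051]
w 325.19226210127806 [ 0.25235568 -0.52350719  0.37412981] [-0.31004854 -0.096365   -0.94582434]
{'clock': 0.15, 'joint_pos': array([-1.40462514e+00,  3.13840852e-01,  4.52402793e-02,  1.30359850e+00,
       -2.57361349e-05,  1.43121886e+00]), 'qvel': array([ 0.00123933, -0.00119201,  0.00300612, -0.00020549, -0.00161924,
        0.00205234]), 'tau': array([ 2.23474679e-03, -4.81062806e+01,  2.98817521e+01,  1.39641014e-02,
       -1.89680719e-05, -1.46489378e-05]), 'tcp_pos': array([ 0.17301093, -0.54795272,  0.23060648]), 'orientation': array([-7.01141394e-04,  9.88337216e-01,  1.52279533e-01, -2.21927290e-05]), 'wrist_force': array([ 0.11043942,  0.62813353, -0.11959948]), 'ft_torque': array([0.04082857, 0.00207712, 0.02298857]), 'finger_gap': 0.0855190518762034}
```

View pics/s0.png

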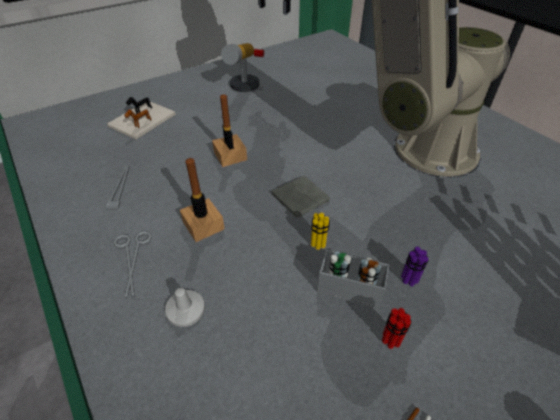

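View pics/t0.png

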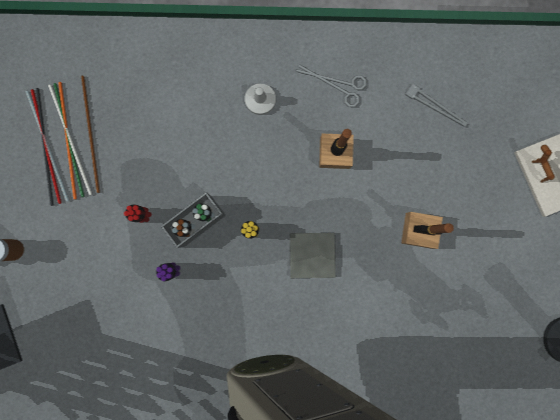

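The scene and top pictures show two candidates, each a brown handle with a black head in a wooden block. Tool A is at scene (196,195), top (340,145). Tool B is at scene (227,130), top (428,230), and looks narrow and flat. The pot is at scene (354,270), top (193,220), with green and amber bundles. The yellow, purple and red bundles are look-alikes outside it. Next is a close crop to check the choice.

Run:
```python
import cv2,numpy as np
s=cv2.imread('pics/s0.png');t=cv2.imread('pics/t0.png')
f=lambda i,x,y,w,h,W,H:cv2.resize(i[y:y+h,x:x+w],(W,H),interpolation=cv2.INTER_CUBIC)
a=f(s,170,85,90,160,330,587)
b=f(t,310,115,150,140,314,293)
c=f(t,155,185,75,70,314,293)
im=np.hstack([a,np.vstack([b,c])[:587]]);cv2.imwrite('pics/c0.png',im)
```

```text
Traceback (most recent call last):
ValueError: all the input array dimensions except for the concatenation axis must match exactly, but along dimension 0, the array at index 0 has size 587 and the array at index 1 has size 586
```

Run:
```python
import cv2,numpy as np
s=cv2.imread('pics/s0.png');t=cv2.imread('pics/t0.png')
f=lambda i,x,y,w,h,W,H:cv2.resize(i[y:y+h,x:x+w],(W,H),interpolation=cv2.INTER_CUBIC)
a=f(s,170,85,90,160,330,586)
b=f(t,310,115,150,140,314,293)
c=f(t,155,185,75,70,314,293)
cv2.imwrite('pics/c0.png',np.hstack([a,np.vstack([b,c])]))
```

```text
(no output)
```

View pics/c0.png

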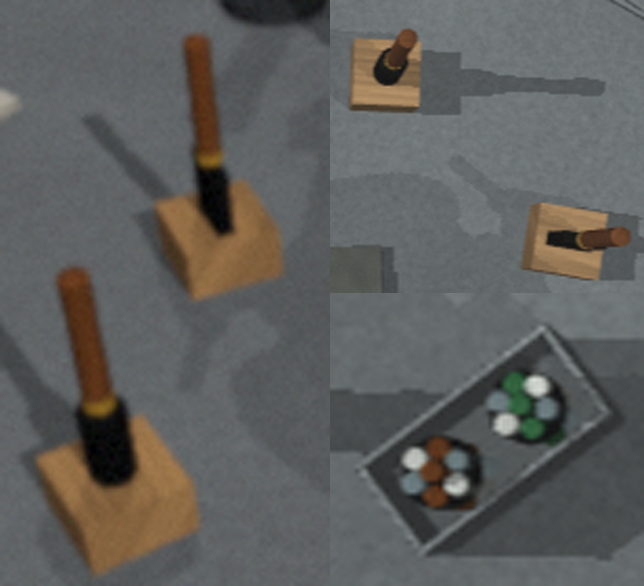

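The crop shows that A, at scene (196,195) and top (340,145), has a round, thick black head. B's head is thin and flat, so it is the paddle. In the pot, amber is at top (181,228) and green at (203,212).

```bash
cat > m.py <<'E'
from h import *
s,t=load('s0'),load('t0')
def mask(c,lo,hi,box):
    x,y,w,h=box; hsv=cv2.cvtColor(c['image'],cv2.COLOR_RGB2HSV); m=np.zeros(hsv.shape[:2],np.uint8)
    m[y:y+h,x:x+w]=cv2.inRange(hsv,lo,hi)[y:y+h,x:x+w]
    n,l,st,_=cv2.connectedComponentsWithStats(m)
    k=1+np.argmax(st[1:,4]); return np.argwhere(l==k)[:,::-1].astype(float)
def axis(c,p):
    vx,vy,x,y=cv2.fitLine(p.astype(np.float32),cv2.DIST_L2,0,.01,.01).ravel()
    d=np.array([vx,vy]); s=(p-[x,y])@d; return np.array([x,y]),d,s.min(),s.max()
if __name__=='__main__':
    N=[];E=[]
    for c,box in((s,(180,150,30,52)),(t,(335,122,22,22))):
        p=mask(c,(0,110,40),(14,255,170),box); o,d,a,b=axis(c,p); print(len(p),o,d,o+a*d,o+b*d)
        r1,r2=ray(c,*(o+a*d)),ray(c,*(o+b*d)); n=np.cross(r1[1],r2[1]); N.append(n/np.linalg.norm(n)); E.append((r1,r2))
    d=np.cross(*N); d/=np.linalg.norm(d); d*=np.sign(d[2]); print('axis dir',d)
    O=[E[0][0][0],E[1][0][0]]
    for z in (0,.0875,.14,.19): print(z,np.linalg.solve(np.array([N[0],N[1],[0,0,1]]),[N[0]@O[0],N[1]@O[1],z]))
    for i in(0,1):
      for j in (0,1): print(i,j,cross(E[0][i],E[1][j]))
    # block A top corners, pot rim: contours
    p=mask(t,(8,60,90),(25,255,255),(310,125,50,50)); print('blk',cv2.minAreaRect(p.astype(np.float32)))
    for nm,c,u in(('tA',t,(337,150)),):print(nm,onz(c,*u,.04))
    print('pot t', [onz(t,*u,.065).round(4) for u in((181,228),(203,212))])
E
python3 m.py
python3 - <<'E'
from h import *
s=load('s0')['image'];t=load('t0')['image']
f=lambda i,x,y,w,h,W,H:cv2.resize(i[y:y+h,x:x+w,::-1],(W,H),interpolation=cv2.INTER_CUBIC)
cv2.imwrite('pics/c1.png',np.hstack([f(t,155,185,80,70,400,350),f(s,310,235,80,70,400,350)]))
E
```

```text
272 [192.63603 175.83089] [0.20887506 0.97794235] [188.83512099 158.03521541] [196.49416212 193.89445424]
132 [344.19696 136.50757] [ 0.57704645 -0.8167113 ] [339.07372484 143.75863873] [349.00147603 129.70759208]
axis dir [-0.00475338 -0.0217263   0.99975266]
0 [ 0.66010772 -0.09474349  0.        ]
0.0875 [ 0.65969169 -0.09664501  0.0875    ]
0.14 [ 0.65944208 -0.09778593  0.14      ]
0.19 [ 0.65920435 -0.09887251  0.19      ]
0 0 (array([ 0.64931376, -0.09088568,  0.1903345 ]), np.float64(0.025006507416860717))
0 1 (array([ 0.6616447 , -0.10080223,  0.19252979]), np.float64(0.006242365282899859))
1 0 (array([ 0.65926443, -0.09667385,  0.10126399]), np.float64(0.0009093748643057705))
1 1 (array([ 0.67291898, -0.10628948,  0.1058657 ]), np.float64(0.03370508078706639))
blk ((336.0, 147.0), (36.0, 34.0), 90.0)
tA [ 0.65912401 -0.1001518   0.04      ]
pot t [array([0.4781, 0.2312, 0.065 ]), array([0.5132, 0.1859, 0.065 ])]
```

View pics/c1.png

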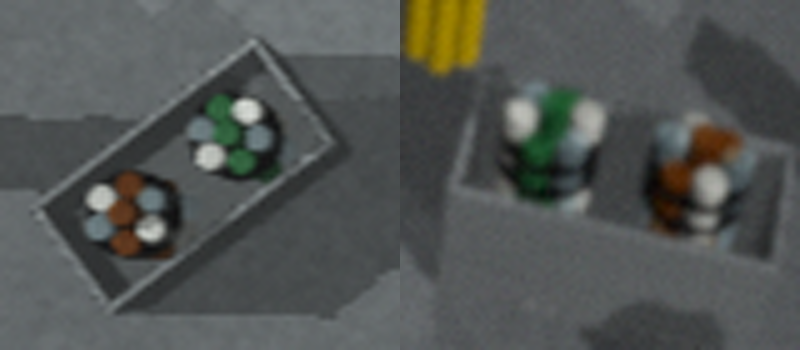

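The crop shows the pot rim corners in the top view at about (163,227), (206.4,193.4), (222,214) and (177.4,246). The amber bundle's centre is at (179.4,227.4) and the green one's at (200,211.6). There is clear floor between them.

Run:
```python
from h import *
s,t=load('s0'),load('t0')
T=[(163,227),(206.4,193.4),(222,214),(177.4,246)]
S=[(388,265),(327.4,248.4),(321.4,272.6),(385,288)]
# match by projecting
for u in T:
    P=onz(t,*u,.065); q=proj(s,P); v=min(S,key=lambda k:np.hypot(*(k-q))); print(P.round(4),q.round(1),v,cross(ray(t,*u),ray(s,*v)))
C=np.array([onz(t,*u,.065) for u in T]); print('centre',C.mean(0)); 
print('sides',[np.linalg.norm(C[i]-C[i-1]).round(4) for i in range(4)])
for n,u,v in(('amber',(179.4,227.4),(371.6,266)),('green',(200,211.6),(341,258))):
    P=onz(t,*u,.092);print(n,P.round(4),proj(s,P).round(1),cross(ray(t,*u),ray(s,*v)))
ya=C[0]+C[3]-C[1]-C[2]; print('yaxis angle',np.arctan2(ya[1],ya[0]), 'pot x side', np.arctan2(*( (C[0]-C[3])[1::-1])))
R=Ro.from_quat(np.roll(get_state()['orientation'],-1)).as_matrix(); print(R.round(3))
```

```text
[0.4794 0.2694 0.065 ] [383.7 287.6] (385, 288) (array([0.47860768, 0.27040027, 0.06456179]), np.float64(0.0022245185250731147))
[0.5531 0.1802 0.065 ] [319.2 272.3] (321.4, 272.6) (array([0.55167697, 0.18152542, 0.06488606]), np.float64(0.003959019164423109))
[0.5099 0.1454 0.065 ] [325.9 249.6] (327.4, 248.4) (array([0.50872179, 0.14584751, 0.06834164]), np.float64(0.002687855524147411))
[0.44   0.2372 0.065 ] [386.7 265.2] (388, 265) (array([0.43924926, 0.23782057, 0.06592501]), np.float64(0.002236392073277314))
centre [0.49560854 0.2080556  0.065     ]
sides [np.float64(0.0509), np.float64(0.1158), np.float64(0.0555), np.float64(0.1154)]
amber [0.4785 0.2285 0.092 ] [370.4 262.5] (array([0.47794137, 0.23103739, 0.08432905]), np.float64(0.0022511529671972452))
green [0.5121 0.1873 0.092 ] [340.8 255.7] (array([0.51221588, 0.18854453, 0.08661902]), np.float64(0.0006041309194565011))
yaxis angle 2.241710904320102 pot x side 0.686589338588574
[[ 0.954  0.301 -0.   ]
 [ 0.301 -0.954  0.001]
 [ 0.    -0.001 -1.   ]]
```

The tool and pot are located, and the pot centre agrees with the midpoint of the bundles. I'll raise the arm and travel close to the tool.

```bash
python3 -m crank '{"travel":[[0.68,-0.32,-0.25],[1.36,-0.64,-0.5],[2.04,-0.96,-0.75],[2.72,-1.28,-1],[3.4,-1.6,-1]],"turn":[0,0,0,0,0]}'
python3 -m crank '{"travel":[[0.68,-0.32,0],[1.36,-0.64,0],[2.04,-0.96,0],[2.72,-1.28,0],[3.4,-1.6,0]],"turn":[0,0,0,0,0]}'
python3 -m crank '{"travel":[[0.68,-0.32,0],[1.36,-0.64,0],[2.04,-0.96,0],[2.72,-1.28,0],[3.4,-1.6,0]],"turn":[0,0,0,0,0]}'
python3 -m crank '{"travel":[[0.68,-0.32,0],[1.36,-0.64,0],[2.04,-0.96,0],[2.72,-1.28,0],[3.4,-1.6,0]],"turn":[0,0,0,0,0]}'
python3 -m crank '{"travel":[[0,0,0],[0,0,0],[0,0,0],[0,0,0],[0,0,0]],"turn":[-0.12,-0.24,-0.365,-0.365,-0.365]}'
python3 - <<'E'
from h import *
w=shot('wrist','w1'); st=get_state(); print(st['tcp_pos'],st['joint_pos'],st['wrist_force']); print(Ro.from_quat(np.roll(st['orientation'],-1)).as_matrix().round(3))
E
```

```text
clock: 0.57
tcp_pos: [0.2846, -0.4461, 0.2731]
orientation: [0.001, 0.988, 0.152, 0.0]
wrist_force: [1.5, 0.1, 0.9]
finger_gap: 0.0857
clock: 0.98
tcp_pos: [0.3947, -0.3431, 0.2711]
orientation: [-0.0, 0.988, 0.152, -0.0]
wrist_force: [0.2, -0.3, -0.7]
finger_gap: 0.0852
clock: 1.4
tcp_pos: [0.5052, -0.2411, 0.271]
orientation: [-0.0, 0.988, 0.152, -0.0]
wrist_force: [0.8, 0.8, 0.1]
finger_gap: 0.0854
clock: 1.82
tcp_pos: [0.6156, -0.1392, 0.2709]
orientation: [-0.0, 0.988, 0.152, -0.0]
wrist_force: [0.5, -0.2, 0.2]
finger_gap: 0.0853
clock: 2.23
tcp_pos: [0.6147, -0.1403, 0.2709]
orientation: [-0.0, 0.945, 0.328, -0.0]
wrist_force: [-0.3, 0.7, -0.6]
finger_gap: 0.0853
[ 0.61464661 -0.14046857  0.27104292] [-3.51870139e-01  4.22038871e-01  3.00490746e-01  1.44972186e+00
 -7.20792889e-05  2.12241600e+00] [ 0.14735921 -0.18269826 -0.89619387]
[[ 0.785  0.619 -0.   ]
 [ 0.619 -0.785  0.   ]
 [-0.    -0.    -1.   ]]
```

View pics/w1.png

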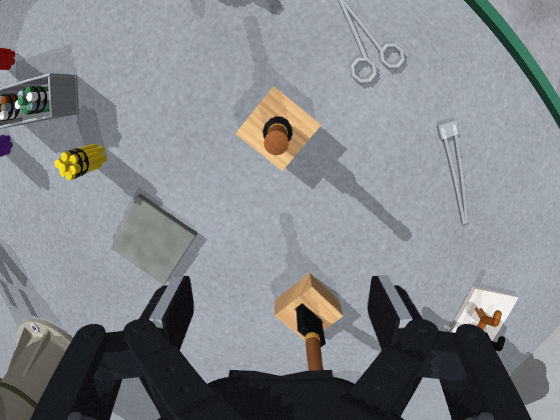

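The wrist view shows A at (277,137) with a round black ring around its handle, so it is the reamer. The paddle's flat head is at (310,322). Next I'll check the handle end from this view.

Run:
```python
from m import *
w=load('w1'); c=w
p=mask(c,(0,90,50),(14,255,200),(255,115,45,45)); (x,y),r=cv2.minEnclosingCircle(p.astype(np.float32)); print('brown',len(p),x,y,r,p.min(0),p.max(0))
# end face: lower part of the brown blob
for v in (y,p[:,1].max()-r*0.9): 
  for z in(.18,.19): print(z,onz(w,x,v,z,True).round(4))
k=mask(c,(0,0,0),(180,255,45),(255,105,45,45)); print('black',k.min(0),k.max(0),k.mean(0))
print(onz(w,k[:,0].mean(),k[:,1].min()+ (k[:,0].max()-k[:,0].min())/2,.09,True).round(4))
# match end face with the static views: handle end rays
o,d=ray(w,x,y,True)
a=ray(s,188.84,158.5); print('x-view end',cross((o,d),a), cross((o,d),ray(t,348.5,130.5)))
```

```text
brown 592 276.5 139.93333435058594 15.141249656677246 [264. 125.] [288. 155.]
0.18 [ 0.659 -0.102  0.18 ]
0.19 [ 0.6599 -0.1015  0.19  ]
0.18 [ 0.6582 -0.1027  0.18  ]
0.19 [ 0.6591 -0.1021  0.19  ]
black [264. 117.] [291. 139.] [278.47115385 125.07211538]
[ 0.6596 -0.1027  0.09  ]
x-view end (array([ 0.65922387, -0.10137384,  0.18903873]), np.float64(0.0011950054713956333)) (array([ 0.66086375, -0.10065048,  0.20005628]), np.float64(0.0005396100962279934))
```

```bash
python3 -m crank '{"travel":[[0.5,-0.03,0],[1,-0.06,0],[1.49,-0.08,0],[1.49,-0.08,0],[1.49,-0.08,0]],"turn":[0,0,0,0,0]}'
python3 -m crank '{"travel":[[0,0,0.7],[0,0,1.4],[0,0,2],[0,0,2.5],[0,0,2.5]],"turn":[0,0,0,0,0]}'
python3 - <<'E'
from h import *
w=shot('wrist','w2'); st=get_state(); print(st['tcp_pos'],st['wrist_force'],st['joint_pos'])
E
```

```text
clock: 2.7
tcp_pos: [0.6597, -0.1005, 0.2708]
orientation: [-0.0, 0.944, 0.329, -0.0]
wrist_force: [-0.7, -0.6, -0.8]
finger_gap: 0.0856
clock: 3.12
tcp_pos: [0.656, -0.1011, 0.1664]
orientation: [-0.002, 0.945, 0.328, -0.004]
wrist_force: [0.2, 0.4, -0.9]
finger_gap: 0.0853
[ 0.65708601 -0.10129119  0.16906621] [0.28136097 0.20608359 0.47862817] [-2.73407606e-01  5.16117068e-01  2.00143564e-01  1.26017555e+00
 -3.54509523e-04  2.19952515e+00]
```

View pics/w2.png

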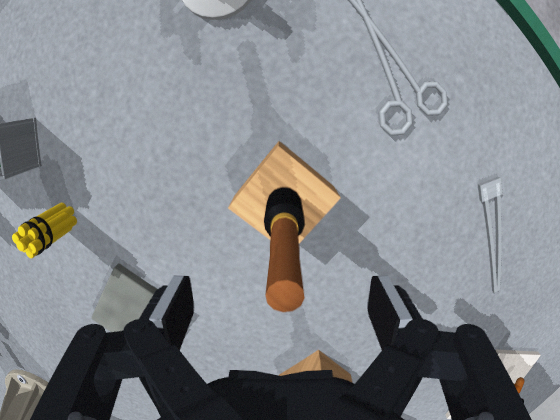

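The reamer's handle end is at (285,295), nearly centred between the fingers (midline about 280). I'll triangulate it from the two wrist positions.

Run:
```python
from m import *
a,b=load('w1'),load('w2')
p=mask(b,(0,90,50),(14,255,220),(255,210,60,110)); print(p.min(0),p.max(0))
xb=p[p[:,1]>p[:,1].max()-22]; r=(xb[:,0].max()-xb[:,0].min())/2; u,v=(xb[:,0].max()+xb[:,0].min())/2,p[:,1].max()-r*.9; print(u,v,r)
for v1 in (143,145): print(cross(ray(a,276.5,v1,True),ray(b,u,v,True)))
print(onz(b,u,v,.19,True), onz(b,284.5,205,.085,True))
```

```text
[266. 218.] [303. 311.]
284.5 294.35 18.5
(array([ 0.65734121, -0.10306392,  0.1826272 ]), np.float64(0.0004630076272584678))
(array([ 0.6559522 , -0.10415326,  0.1799561 ]), np.float64(0.00040213061246574576))
[ 0.66096779 -0.09981923  0.19      ] [ 0.66705061 -0.09571612  0.085     ]
```

```bash
python3 -m crank '{"travel":[[0,0,0.4],[0,0,0.8],[0,0,0.87],[0,0,0.87],[0,0,0.87]],"turn":[0,0,0,0,0]}'
python3 -m crank '{"travel":[[0,0,0],[0,0,0],[0,0,0],[0,0,0],[0,0,0]],"turn":[0,0,0,0,0]}' 10 60
python3 -m crank '{"travel":[[0,0,0],[0,0,0],[0,0,0],[0,0,0],[0,0,0]],"turn":[0,0,0,0,0]}'
```

```text
clock: 3.58
tcp_pos: [0.66, -0.1014, 0.1383]
orientation: [0.001, 0.944, 0.329, 0.001]
wrist_force: [-0.3, 0.6, 0.7]
finger_gap: 0.0853
clock: 4.0
tcp_pos: [0.6596, -0.1009, 0.1368]
orientation: [0.0, 0.944, 0.329, 0.0]
wrist_force: [0.3, 0.1, 0.1]
finger_gap: 0.0255
clock: 4.42
tcp_pos: [0.6596, -0.1009, 0.1366]
orientation: [0.0, 0.944, 0.329, 0.0]
wrist_force: [-0.2, 0.4, 1.5]
finger_gap: 0.0167
```

```bash
python3 -m crank '{"travel":[[0,0,-0.1],[0,0,-0.25],[0,0,-0.45],[0,0,-0.7],[0,0,-0.95]],"turn":[0,0,0,0,0]}'
python3 -m crank '{"travel":[[0,0,-0.35],[0,0,-0.8],[0,0,-1.3],[0,0,-1.8],[0,0,-2.3]],"turn":[0,0,0,0,0]}'
python3 -m crank '{"travel":[[0,0,0],[0,0,0],[0,0,0]],"turn":[0,0,0]}'
python3 - <<'E'
from h import *
w=shot('wrist','w3');s=shot('scene','s3');t=shot('top','t3');st=get_state(); print(st['tcp_pos'],st['wrist_force'],st['finger_gap'])
i=np.hstack([cv2.resize(x['image'][:,:,::-1],(400,300)) for x in (w,t)])
cr=cv2.resize(s['image'][60:260,120:320,::-1],(300,300)); cr2=cv2.resize(s['image'][60:210,100:300,::-1],(500,300))
cv2.imwrite('pics/m3.png',np.vstack([i,np.hstack([cr2,cr])]))
E
```

```text
clock: 4.83
tcp_pos: [0.6595, -0.1009, 0.1756]
orientation: [0.0, 0.944, 0.329, 0.0]
wrist_force: [0.7, -0.3, -1.1]
finger_gap: 0.0167
clock: 5.25
tcp_pos: [0.6595, -0.1009, 0.2687]
orientation: [0.0, 0.944, 0.329, 0.0]
wrist_force: [0.2, -0.5, -0.5]
finger_gap: 0.0166
clock: 5.5
tcp_pos: [0.6594, -0.1009, 0.2661]
orientation: [-0.0, 0.944, 0.329, -0.0]
wrist_force: [-0.2, 0.7, -0.9]
finger_gap: 0.0165
[ 0.65882892 -0.10074781  0.26496578] [ 0.57033327 -0.08760414 -0.32350059] 0.016740370965799802
```

View pics/m3.png

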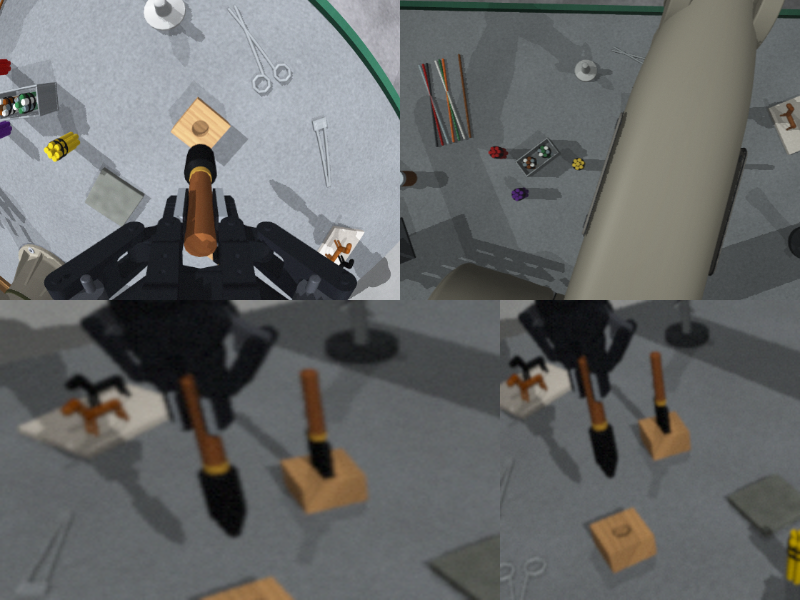

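The picture shows the reamer held with its point down, clear of the block. Its tip is at about scene (195,177) and its handle end at about (175,99). Next I'll check its tilt and where the tip is.

Run:
```python
from m import *
s,w=load('s3'),load('w3')
def wproj(c,X):
    q=c['R']@np.asarray(X)+c['t']; th=np.arctan2(np.hypot(*q[:2]),q[2]); n=q[:2]/np.hypot(*q[:2]); return c['K'][:2,2]+c['K'][0,0]*th*n
for z in (.14,.17,.215,.314): print(z,proj(s,(.659,-.1008,z)).round(1),wproj(w,(.659,-.1008,z)).round(1))
hs=cv2.cvtColor(s['image'],cv2.COLOR_RGB2HSV)
p=mask(s,(0,110,40),(14,255,190),(168,90,28,55)); o,d,a,b=axis(s,p); print('handle s',o,d,o+a*d,o+b*d)
k=mask(s,(0,0,0),(180,255,40),(175,145,30,40)); print('head s',k.min(0),k.max(0)); 
for r in range(int(k[:,1].min()),int(k[:,1].max())+1,4): q=k[k[:,1]==r][:,0]; print(r,q.min(),q.max())
p=mask(w,(0,90,50),(14,255,220),(255,230,60,140)); print('w handle'); 
for r in range(240,360,15): q=p[p[:,1]==r][:,0]; print(r,q.min() if len(q) else 0,q.max() if len(q) else 0)
k=mask(w,(0,0,0),(180,255,50),(255,195,55,45)); print('w head',k.min(0),k.max(0),k.mean(0))
```

```text
0.14 [192.9 178.4] [279.8 203.5]
0.17 [190.4 166.6] [279.8 214.8]
0.215 [186.4 147.5] [279.7 237.5]
0.314 [176.1  98.9] [279.2 338.9]
handle s [179.96324 121.72059] [0.2768264 0.9609199] [172.93038665  97.3081407 ] [185.66707582 141.5197397 ]
head s [180. 145.] [197. 177.]
145 192.0 193.0
149 180.0 194.0
153 181.0 195.0
157 182.0 196.0
161 183.0 197.0
165 184.0 197.0
169 186.0 196.0
173 189.0 195.0
177 192.0 194.0
w handle
240 275.0 284.0
255 265.0 295.0
270 264.0 296.0
285 264.0 296.0
300 263.0 298.0
315 261.0 299.0
330 259.0 301.0
345 259.0 303.0
w head [258. 202.] [301. 239.] [280.10058188 221.28428928]
```

The reamer is held upright and centred, with its tip about 125 mm below the TCP. Now I'll carry it to a point above the pot.

```bash
python3 -m crank '{"travel":[[0.06,-0.3,0],[0.16,-0.9,0],[0.3,-1.6,0],[0.42,-2.3,0],[0.55,-3,0]],"turn":[0,0,0,0,0]}'
python3 -m crank '{"travel":[[0.12,-0.7,0],[0.25,-1.4,0],[0.38,-2.1,0],[0.5,-2.75,0],[0.6,-3.3,0]],"turn":[0,0,0,0,0]}'
python3 -m crank '{"travel":[[0.1,-0.55,0],[0.2,-1.1,0],[0.3,-1.6,0],[0.38,-2,0],[0.44,-2.3,0]],"turn":[0,0,0,0,0]}'
python3 -m crank '{"travel":[[0,0,0],[0,0,0],[0,0,0],[0,0,0]],"turn":[0,0,0,0]}'
python3 - <<'E'
from h import *
w=shot('wrist','w4');s=shot('scene','s4');t=shot('top','t4');st=get_state(); print(st['tcp_pos'],st['wrist_force'],st['finger_gap'],st['joint_pos'])
f=lambda c,x,y,w,h,W,H:cv2.resize(c['image'][y:y+h,x:x+w,::-1],(W,H),interpolation=cv2.INTER_CUBIC)
cv2.imwrite('pics/m4.png',np.hstack([f(w,180,140,200,220,400,440),f(s,300,170,100,130,338,440)]))
E
```

```text
clock: 6.07
tcp_pos: [0.6009, 0.0076, 0.2652]
orientation: [-0.0, 0.944, 0.329, -0.001]
wrist_force: [0.6, 0.8, 0.4]
finger_gap: 0.0164
clock: 6.48
tcp_pos: [0.5372, 0.1265, 0.2656]
orientation: [-0.0, 0.944, 0.329, -0.001]
wrist_force: [0.6, 0.2, -1.3]
finger_gap: 0.0165
clock: 6.9
tcp_pos: [0.4941, 0.2092, 0.2657]
orientation: [-0.0, 0.944, 0.33, -0.001]
wrist_force: [0.5, 0.0, -1.2]
finger_gap: 0.0164
clock: 7.23
tcp_pos: [0.4959, 0.2074, 0.2662]
orientation: [0.0, 0.944, 0.329, -0.0]
wrist_force: [-0.1, 0.5, -0.9]
finger_gap: 0.0166
[0.49585405 0.20742043 0.26633594] [ 0.49362673  0.68414362 -0.47388864] 0.016682957776769283 [ 2.46904368e-01  2.32473649e-01  2.31280098e-02  1.36158268e+00
 -1.94137958e-04  2.71890738e+00]
```

View pics/m4.png

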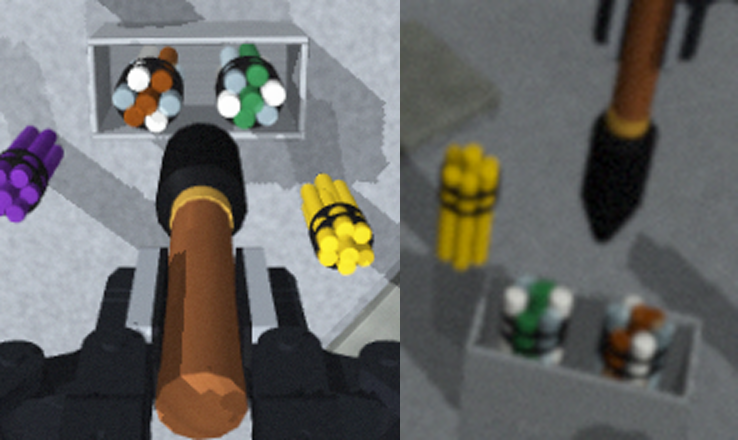

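The wrist view shows the pot centred sideways on the tool. The amber bundle's top is at about (254,188) and the green one's at (305,186), both upright. I'll check the numbers.

Run:
```python
from m import *
w,s=load('w4'),load('s4')
A=np.array([.4958,.2075]); ex=np.array([.783,.622]); ey=np.array([.622,-.783])
def rel(P): return (np.array([(P[:2]-A)@ex,(P[:2]-A)@ey])*1e3).round(1)
for n,u,z in(('amber',(254,188.5),.092),('green',(305,186),.092),('rimNL',(226,207.5),.065),('rimNR',(333,207.5),.065),('rimFL',(225,159.5),.065),('rimFR',(333.5,159.5),.065)):
    P=onz(w,*u,z,True); print(n,P.round(4),'tool xy mm',rel(P))
print('tip pred',proj(s,(.4958,.2075,.142)),' seen ~',(300+(603-400)*100/338,170+240*130/440))
```

```text
amber [0.4801 0.2285 0.092 ] tool xy mm [  0.8 -26.2]
green [0.5141 0.1898 0.092 ] tool xy mm [ 3.3 25.2]
rimNL [0.4361 0.2376 0.065 ] tool xy mm [-28.  -60.7]
rimNR [0.5108 0.1434 0.065 ] tool xy mm [-28.1  59.5]
rimFL [0.4797 0.2704 0.065 ] tool xy mm [ 26.5 -59.3]
rimFR [0.5524 0.1786 0.065 ] tool xy mm [26.3 57.8]
tip pred [359.10036925 240.81377436]  seen ~ (360.05917159763317, 240.9090909090909)
```

Everything is centred within about 2 mm. I'll lower to just above the bundles, then ease in while watching the force.

```bash
python3 -m crank '{"travel":[[0,0,0.25],[0,0,0.55],[0,0,0.85],[0,0,1.0],[0,0,1.1]],"turn":[0,0,0,0,0]}'
python3 -m crank '{"travel":[[0,0,0.07],[0,0,0.14],[0,0,0.21],[0,0,0.28],[0,0,0.35]],"turn":[0,0,0,0,0]}' | grep -v ori
python3 -m crank '{"travel":[[0,0,0.05],[0,0,0.1],[0,0,0.15],[0,0,0.2],[0,0,0.25]],"turn":[0,0,0,0,0]}'| grep -v ori
python3 -m crank '{"travel":[[0,0,0.05],[0,0,0.1],[0,0,0.15],[0,0,0.2],[0,0,0.25]],"turn":[0,0,0,0,0]}'
```

```text
clock: 7.8
tcp_pos: [0.4949, 0.2077, 0.221]
orientation: [-0.0, 0.944, 0.329, -0.001]
wrist_force: [0.3, -0.3, -0.4]
finger_gap: 0.0167
clock: 8.22
tcp_pos: [0.4957, 0.2082, 0.2086]
wrist_force: [-0.4, -0.0, -0.8]
finger_gap: 0.0163
clock: 8.63
tcp_pos: [0.4955, 0.2081, 0.1983]
wrist_force: [-0.7, 0.6, -0.9]
finger_gap: 0.0167
clock: 9.05
tcp_pos: [0.4955, 0.2081, 0.1883]
orientation: [0.0, 0.944, 0.329, -0.0]
wrist_force: [0.1, 0.5, -0.7]
finger_gap: 0.0162
```

```bash
for i in 1; do :; done
python3 -m crank '{"travel":[[0,0,0.04],[0,0,0.08],[0,0,0.12],[0,0,0.16],[0,0,0.2]],"turn":[0,0,0,0,0]}'| grep -v ori
python3 -m crank '{"travel":[[0,0,0.04],[0,0,0.08],[0,0,0.12],[0,0,0.16],[0,0,0.2]],"turn":[0,0,0,0,0]}'| grep -v ori
python3 -m crank '{"travel":[[0,0,0.04],[0,0,0.08],[0,0,0.12],[0,0,0.16],[0,0,0.2]],"turn":[0,0,0,0,0]}'
python3 - <<'E'
from h import *
w=shot('wrist','w5');s=shot('scene','s5');t=shot('top','t5');st=get_state(); print(st['tcp_pos'],st['wrist_force'],st['ft_torque'],st['finger_gap'])
f=lambda c,x,y,w,h,W,H:cv2.resize(c['image'][y:y+h,x:x+w,::-1],(W,H),interpolation=cv2.INTER_CUBIC)
cv2.imwrite('pics/m5.png',np.hstack([f(w,180,140,200,220,400,440),f(s,300,170,100,130,338,440)]))
E
```

```text
clock: 9.47
tcp_pos: [0.4957, 0.2081, 0.1805]
wrist_force: [-0.1, 0.1, 1.3]
finger_gap: 0.0168
clock: 9.88
tcp_pos: [0.4955, 0.2081, 0.1723]
wrist_force: [-0.0, -0.4, -0.0]
finger_gap: 0.0168
clock: 10.3
tcp_pos: [0.4955, 0.2081, 0.1642]
orientation: [0.0, 0.944, 0.329, -0.0]
wrist_force: [0.1, 0.4, -0.1]
finger_gap: 0.0166
[0.49531393 0.20801215 0.16421   ] [ 0.08264054 -0.51576898 -0.22868586] [ 0.02704756 -0.03519678 -0.00067671] 0.016540178385137588
```

View pics/m5.png

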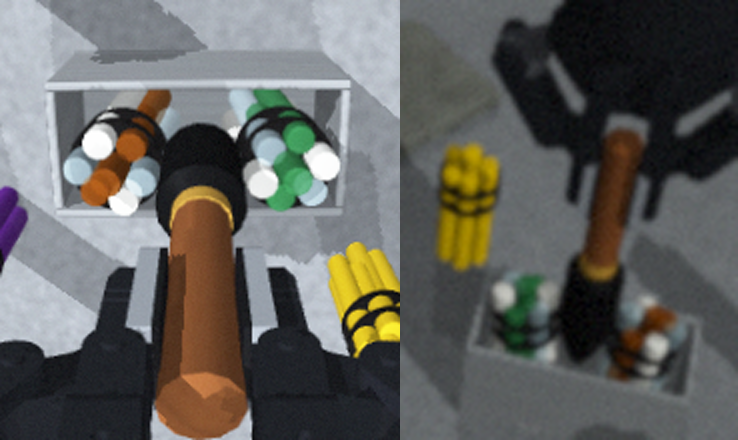

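The head is going in between the bundles. The green one is at wrist (323,218), the amber one at (236,218), and both are standing with little force on the tool. I'll continue slowly towards the floor.

```bash
python3 -m crank '{"travel":[[0,0,0.04],[0,0,0.08],[0,0,0.12],[0,0,0.16],[0,0,0.2]],"turn":[0,0,0,0,0]}'| grep -v ori
python3 -m crank '{"travel":[[0,0,0.04],[0,0,0.08],[0,0,0.12],[0,0,0.16],[0,0,0.2]],"turn":[0,0,0,0,0]}'| grep -v ori
python3 -m crank '{"travel":[[0,0,0.04],[0,0,0.08],[0,0,0.12],[0,0,0.16],[0,0,0.2]],"turn":[0,0,0,0,0]}'|grep -v ori
python3 -m crank '{"travel":[[0,0,0.02],[0,0,0.04],[0,0,0.06]],"turn":[0,0,0]}'
```

```text
clock: 10.87
tcp_pos: [0.4955, 0.2081, 0.1563]
wrist_force: [-0.7, 0.3, -0.4]
finger_gap: 0.0167
clock: 11.28
tcp_pos: [0.4955, 0.2081, 0.1483]
wrist_force: [-0.7, 0.4, 0.4]
finger_gap: 0.0165
clock: 11.7
tcp_pos: [0.4955, 0.2081, 0.1403]
wrist_force: [-0.5, 0.7, 1.0]
finger_gap: 0.0172
clock: 11.95
tcp_pos: [0.4955, 0.2081, 0.138]
orientation: [0.0, 0.944, 0.329, 0.0]
wrist_force: [0.6, -0.1, 0.7]
finger_gap: 0.0168
```

Next come small steps of 0.6 mm per row, until the force shows contact.

```bash
python3 -m crank '{"travel":[[0,0,0.015],[0,0,0.03],[0,0,0.045],[0,0,0.06]],"turn":[0,0,0,0]}'| grep -v ori
python3 -m crank '{"travel":[[0,0,0.015],[0,0,0.03],[0,0,0.045],[0,0,0.06]],"turn":[0,0,0,0]}'| grep -v ori
```

```text
clock: 12.28
tcp_pos: [0.4955, 0.2081, 0.1357]
wrist_force: [-0.0, 0.4, 0.5]
finger_gap: 0.0164
clock: 12.62
tcp_pos: [0.4955, 0.2081, 0.1332]
wrist_force: [0.3, 0.2, 0.4]
finger_gap: 0.0169
```

```bash
python3 -m crank '{"travel":[[0,0,0.01],[0,0,0.02],[0,0,0.03],[0,0,0.03]],"turn":[0,0,0,0]}'| grep -v ori
python3 -m crank '{"travel":[[0,0,0.01],[0,0,0.02],[0,0,0.03],[0,0,0.03]],"turn":[0,0,0,0]}'| grep -v ori
```

```text
clock: 12.95
tcp_pos: [0.4955, 0.208, 0.132]
wrist_force: [-0.5, -1.2, 0.5]
finger_gap: 0.0166
clock: 13.28
tcp_pos: [0.4955, 0.208, 0.1307]
wrist_force: [0.7, 0.5, 1.3]
finger_gap: 0.0164
```

```bash
python3 -m crank '{"travel":[[0,0,0.01],[0,0,0.02],[0,0,0.03],[0,0,0.03]],"turn":[0,0,0,0]}'| grep -v ori
```

```text
clock: 13.62
tcp_pos: [0.4953, 0.208, 0.1294]
wrist_force: [0.8, -0.6, 0.3]
finger_gap: 0.017
```

```bash
python3 -m crank '{"travel":[[0,0,0.01],[0,0,0.02],[0,0,0.03],[0,0,0.03]],"turn":[0,0,0,0]}'| grep -v ori
```

```text
clock: 13.95
tcp_pos: [0.4953, 0.208, 0.1282]
wrist_force: [-1.1, 0.3, -0.6]
finger_gap: 0.0164
```

```bash
python3 -m crank '{"travel":[[0,0,0.01],[0,0,0.02],[0,0,0.03],[0,0,0.03]],"turn":[0,0,0,0]}'| grep -v ori
```

```text
clock: 14.28
tcp_pos: [0.4954, 0.208, 0.1271]
wrist_force: [-0.0, 0.1, -0.7]
finger_gap: 0.0163
```

```bash
python3 -m crank '{"travel":[[0,0,0.01],[0,0,0.02],[0,0,0.03],[0,0,0.03]],"turn":[0,0,0,0]}'| grep -v ori
```

```text
clock: 14.62
tcp_pos: [0.4958, 0.2082, 0.127]
wrist_force: [-1.4, 0.0, 5.8]
finger_gap: 0.0166
```

The force rises to 5.8 N at TCP z = 0.127. That puts the foot at 0.127 − 0.1235 ≈ 0.004, which is the pot's floor. I'll release and look before retreating.

```bash
python3 -m crank '{"travel":[[0,0,0],[0,0,0],[0,0,0],[0,0,0],[0,0,0]],"turn":[0,0,0,0,0]}' - 20 | grep -v ori
python3 -m crank '{"travel":[[0,0,0],[0,0,0],[0,0,0],[0,0,0],[0,0,0]],"turn":[0,0,0,0,0]}' 50 20
python3 - <<'E'
from h import *
w=shot('wrist','w6');s=shot('scene','s6');t=shot('top','t6');st=get_state(); print(st['tcp_pos'],st['wrist_force'],st['finger_gap'])
f=lambda c,x,y,w,h,W,H:cv2.resize(c['image'][y:y+h,x:x+w,::-1],(W,H),interpolation=cv2.INTER_CUBIC)
cv2.imwrite('pics/m6.png',np.hstack([f(w,180,140,200,220,400,440),f(s,300,170,100,130,338,440)]))
E
```

```text
clock: 15.03
tcp_pos: [0.4958, 0.2082, 0.127]
wrist_force: [-1.8, 0.3, 6.6]
finger_gap: 0.0166
clock: 15.45
tcp_pos: [0.4954, 0.2081, 0.1258]
orientation: [0.0, 0.944, 0.329, -0.0]
wrist_force: [-0.5, 0.2, 0.3]
finger_gap: 0.0502
[0.49542971 0.20803574 0.12594131] [ 0.40958351 -0.1829895  -0.26013589] 0.049731291816057274
```

View pics/m6.png

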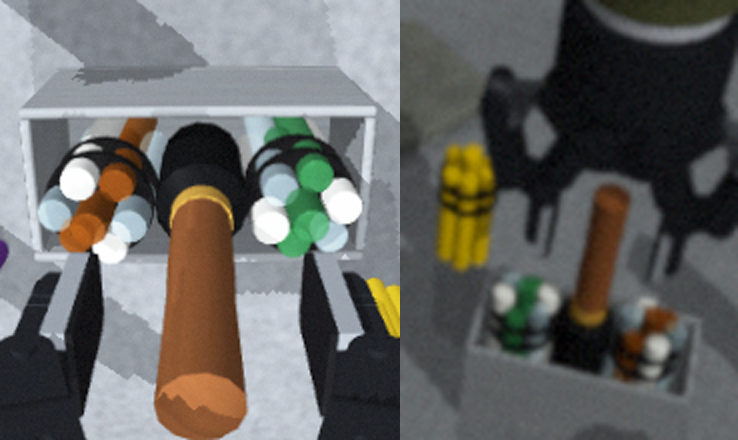

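The tool stands free between the upright bundles, with its handle end at wrist (280,343) and the fingers clear. I'll retreat straight up.

```bash
python3 -m crank '{"travel":[[0,0,-0.3],[0,0,-0.7],[0,0,-1.2],[0,0,-1.7],[0,0,-2.2]],"turn":[0,0,0,0,0]}' 60 | grep -v ori
python3 -m crank '{"travel":[[0,0,-0.5],[0,0,-1],[0,0,-1.5],[0,0,-1.8],[0,0,-1.8]],"turn":[0,0,0,0,0]}' | grep -v ori
python3 -m crank '{"travel":[[-0.5,0,0],[-1,0,0],[-1.5,0,0],[-2,0,0],[-2,0,0]],"turn":[0,0,0,0,0]}'
python3 - <<'E'
from h import *
w=shot('wrist','w7');s=shot('scene','s7');t=shot('top','t7');st=get_state(); print(st['tcp_pos'],st['wrist_force'],st['finger_gap'])
f=lambda c,x,y,w,h,W,H:cv2.resize(c['image'][y:y+h,x:x+w,::-1],(W,H),interpolation=cv2.INTER_CUBIC)
cv2.imwrite('pics/m7.png',np.hstack([f(w,180,0,200,220,400,440),f(s,300,170,100,130,338,440)]))
for z in(.179,.087): print(z,proj(s,(.4955,.2081,z)))
E
```

```text
clock: 16.02
tcp_pos: [0.4953, 0.208, 0.2148]
wrist_force: [-0.2, 0.3, 0.3]
finger_gap: 0.0599
clock: 16.43
tcp_pos: [0.4968, 0.2084, 0.289]
wrist_force: [-0.5, -0.1, -0.2]
finger_gap: 0.0601
clock: 16.85
tcp_pos: [0.4297, 0.1569, 0.2853]
orientation: [0.0, 0.944, 0.329, -0.002]
wrist_force: [-0.6, 0.5, -0.5]
finger_gap: 0.0602
[0.43296595 0.15840247 0.28557339] [ 0.15754222 -0.17011089  0.35782602] 0.06038509166576112
0.179 [362.72307731 226.16019206]
0.087 [355.09459255 260.90261887]
```

View pics/m7.png

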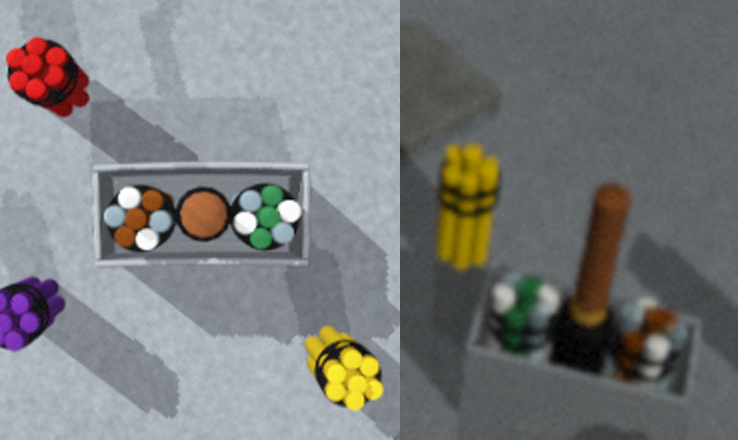

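The tool stands upright between the two bundles. Its handle end is at scene (362,227), against (362.7,226) predicted for a tool standing on the floor. Both bundles stand in the pot.

```bash
python3 -c "
from workcell import *
print(hand_in(), get_state()['clock'])"
```

```text
the job is handed in; nothing more can be done
the job is handed in; nothing more can be done
```

The reamer, the tool with the round black head, now stands point down in the steel pot between the amber and green bundles. The job is handed in, with the robot clock at about 17 s of the 45 s allowed. I gripped it by the handle, lifted it straight out of its block and eased it down between the bundles. I let go only after it touched the pot's floor with about 6 N.

**Last checks:**
- **Tool:** its handle end appears within about 1 px of where a tool standing upright on the pot's floor would appear.
- **Bundles:** both stand upright in the pot, one on each side of the tool.
- **Robot:** the gripper is clear, and the wrist force is about zero.

**Disagreements:**
- **Handle height:** the views put the handle end in the block at anything from 0.180 to 0.200 m. The force contact on the pot's floor settled the height.
- **Finger opening:** on the 18 mm handle it read about 16.6 mm, but the grip held throughout.

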